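# Lay out the guitar pedalboard

### The job

Lay out the pedalboard: stand the red pedal on the patch in front of the silver power supply, the green pedal on the patch in front of the orange looper and the blue one on the patch between them, each centred, in line with the board, footswitch end towards the board's front edge. Lay the white tuner, display up, in the middle of the power supply's top, lengthwise front to back. Set everything down gently, never dropping it, and leave the bottle and the mug where they are.

Things in the scene. Friction and masses are not known exactly. Their poses are not given: they have to be found in the camera images.
- board: fixed black pedalboard, deck 240 mm deep (x), 280 wide (y); origin at the centre of its underside, on the bench; top 15 mm above. Its front edge (-x) faces the robot; +y is left seen from the robot. Front row: three pale grey patches, 117 (x) by 66 mm (y), flush with the top, centred at x -60, y -90, 0, 90 mm. Supply and looper sit behind the outer two
- supply: power supply: silver box 80 x 80 x 40 mm, black sockets on its front, flat top with three thin dark stripes; fixed on the board's back row at its left or right end, axes parallel to the board's. Origin: centre of its underside (on the board's top); its top is 40 mm above. The patch in front of it is centred at x -120, y 0 mm in its frame
- looper: orange looper pedal: box 80 x 80 x 40 mm, chrome footswitch and one big black knob on top (52 mm overall); fixed on the board's back row at the other end from the supply, axes parallel to the board's. Origin: centre of its underside (on the board's top). The patch in front of it is centred at x -120, y 0 mm in its frame
- red_pedal: loose red mini effects pedal: box 93 mm long (x), 42 wide (y), 36 high, flat sides; on top a chrome footswitch 30 mm from the centre towards its front end (-x) and black knobs towards the rear (+x), 48 mm high overall. About 0.25 kg. Origin: centre of the underside, z up. Starts standing on the bench, left or right of the board
- green_pedal: loose green mini effects pedal: box 93 mm long (x), 42 wide (y), 36 high, flat sides; on top a chrome footswitch 30 mm from the centre towards its front end (-x) and black knobs towards the rear (+x), 48 mm high overall. About 0.25 kg. Origin: centre of the underside, z up. Starts standing on the bench, left or right of the board
- blue_pedal: loose blue mini effects pedal: box 93 mm long (x), 42 wide (y), 36 high, flat sides; on top a chrome footswitch 30 mm from the centre towards its front end (-x) and black knobs towards the rear (+x), 48 mm high overall. About 0.25 kg. Origin: centre of the underside, z up. Starts standing on the bench, left or right of the board
- tuner: loose white table-top tuner: a flat box 70 mm long (x), 42 mm wide (y), 26 mm high, with a black display on its top. About 0.13 kg. Origin: centre of the underside, z up. Lies on the bench at the start, left or right of the board
- polish: bystander: amber bottle of guitar polish with a black cap, 48 mm across, 120 mm high, loose, beyond and to one side of the board; origin at the centre of its underside
- mug: bystander: white mug, 80 mm across, 90 mm high, handle on its +y side, loose, beyond and to one side of the board; origin at the centre of its underside
Mind the look-alikes: they are no part of the job. What is shaped like the red_pedal but purple is not meant.

How it is judged:
By the outcome, as a careful person would: the job done as asked, in the order asked, and still so for the second after the job is handed in, with the robot touching nothing.
It also fails if it takes over 106 s, if anything falls off the work surface, if the arm or the gripper's body presses on something with over 40 N, if the wrist force passes 120 N, or if a joint passes its speed limit or range.

### The arm

A 7-joint arm with a two-finger parallel gripper is mounted at the origin on the work surface. World frame = base frame: x ahead of the robot, y to its left, z up, the work surface at z = 0. Lengths are in m, angles in rad, forces in N, time in s.
With the tool pointing down it reaches from about 0.425 to 0.95 m from the base axis. Payload 4.7 kg.
Tool frame: the origin (TCP) lies on the centre line of the jaws, within the pads' length; the fingertips stand robot.nose_length ahead of it and the grasp point (between the pads) lies 8 mm behind it (robot.nose_length is the distance from the TCP to the fingertips, in m); z points along the fingers, y is the line along which they close (so a half turn about z gives the same grasp; the last joint's range is limited). The gripper opens to 85 mm and grips with 20 to 120 N. Pads are 22 mm wide; open, the fingers measure 114 mm over their backs; the gripper's body (76 mm by 85 mm) begins 54 mm behind the grasp point. The pads swing forward as they close: fully open they stand 13 mm farther back than shut.
Start: joints at [1.105, 0.469, -0.049, 1.532, 0.024, 1.141, -0.082], TCP at [0.286, -0.612, 0.242] pointing down, gripper open.
Joint ranges: [-2.59, 2.59], [-0.33, 1.99], [-1.39, 1.29], [0.1, 2.45], [-1.04, 4.18], [0.21, 1.99], [-2.66, 2.66]. Speed limits (rad/s): [2.57, 2.57, 3.14, 3.14, 3.14, 3.14, 3.14].

### API

Orientations are given as [roll, pitch, yaw] about the fixed x, y, z axes, in that order (R = Rz(yaw) Ry(pitch) Rx(roll)).
In Python, from plant import robot gives the robot as it stands. Calls block until the motion is done:
- robot.goto(position, orientation): joint-space move of the TCP to a pose.
- robot.move_straight(position, vel=0.15, attitude=None, contact_N=None): straight line of the TCP; attitude=None keeps the orientation; vel is the mean speed in m/s. With contact_N (N) it stops when the force on the tool has changed by that much, and returns True; else False.
- robot.move_joints(angles): joint-space move.
- robot.grip(opening, strength=None): opening from 0.0 (shut) to 1.0 (fully open); strength is the grip in N (None keeps the last); returns when the fingers have stopped.
- robot.sleep(seconds).
- robot.inverse_kinematics(position, orientation): joint angles nearest the present ones, or None.
- robot.sense(): the state.
- robot.grab_frame(name): name is "scene" or "top" or "wrist"; returns a dict with "image" (480x640x3 uint8, red, green, blue), "range_z" (480x640 float32, m along the optical axis (not along the pixel's ray), 0 where there is no reading), "fx", "fy", "cx", "cy" (pixels), "R" (3x3) and "t" (3): a world point X has camera coordinates R X + t. Camera axes: x right, y down, z forward; pixel columns grow to the right and rows downward; lengths in m; the calibration is good to about 2 mm. A picture is of the moment at which its call begins.
A pose or a line that the arm cannot do raises robot.IKError and nothing moves.
- robot.close_job(): hands the job in; it is judged then, once.
The state is a dict: "t": time; "joint_pos": joint angles; "joint_velocities": joint speeds; "effort": joint torques, N m; "tcp_pos": TCP position; "tcp_rot": TCP orientation; "wrist_force": force on the tool from outside, world axes, zero at the start; "torque": the same for the moment, N m; "opening": opening from 0.0 (shut) to 1.0 (fully open); "gripper_force": force on a finger pad.
Only numpy, scipy, OpenCV 4.12 (cv2) and the standard library are available. Lean on these libraries where they do the work, as an engineer would, in place of code of your own. Each camera call takes 0.05 s, during which the arm holds its last target. There are 200 camera calls.

## Working session

There is one attempt and no reset: what is moved stays moved. The work goes in short steps, each a Python script; the robot and the scene stay as the last script left them, time stands still between calls to the robot, and variables do not carry over. Pictures are saved under pics/ and viewed, at most 14 in all, crops included, and the job is handed in when it is done.

```bash
ls; mkdir -p pics; python3 - <<'E'
from plant import robot
import cv2,numpy as np
for n in("scene","top"):
    f=robot.grab_frame(n); cv2.imwrite(f"pics/{n}0.png",f["image"][:,:,::-1]); np.savez(f"{n}0.npz",**f)
    print(n,f["fx"],f["cx"],f["cy"],-f["R"].T@f["t"])
    print(f["R"])
print(robot.sense(),robot.nose_length)
E
```

```text
pics
scene 616.2462307641433 313.5683176728982 243.80493097008286 [ 1.16735041 -0.42402717  1.0837643 ]
[[ 0.49242495  0.87030902  0.00893763]
 [ 0.71567683 -0.39904677 -0.57320881]
 [-0.49530227  0.28865877 -0.81936059]]
top 560.9129769591449 318.78142534083815 237.97681787787263 [ 0.47895748 -0.07827236  1.42446325]
[[ 0.02608488 -0.99964981 -0.00445313]
 [-0.99855639 -0.02584659 -0.04708591]
 [ 0.04695432  0.00567493 -0.99888092]]
{'t': 0.1, 'joint_pos': array([ 1.10511468,  0.46937954, -0.0485672 ,  1.53352879,  0.02414073,
        1.1409776 , -0.08230721]), 'joint_velocities': array([ 6.96030714e-04, -2.59788154e-03, -1.25083800e-03, -2.79217629e-03,
        3.42649857e-06, -4.77500878e-04,  8.07893564e-05]), 'effort': array([ 4.27902978e-04, -5.11516571e+01, -4.70925146e-02, -2.38390160e+01,
        1.07782666e-02,  4.34948874e-03,  3.16044598e-06]), 'tcp_pos': array([ 0.28533087, -0.61120361,  0.24137295]), 'tcp_rot': array([-3.13988920e+00,  1.06079146e-04,  4.36794788e-01]), 'wrist_force': array([ 0.32754268, -0.15064293, -0.85614602]), 'torque': array([-0.00628206,  0.02218144, -0.03406142]), 'gripper_force': 0.0, 'opening': 0.9960249130320002} 0.011
```

View pics/top0.png

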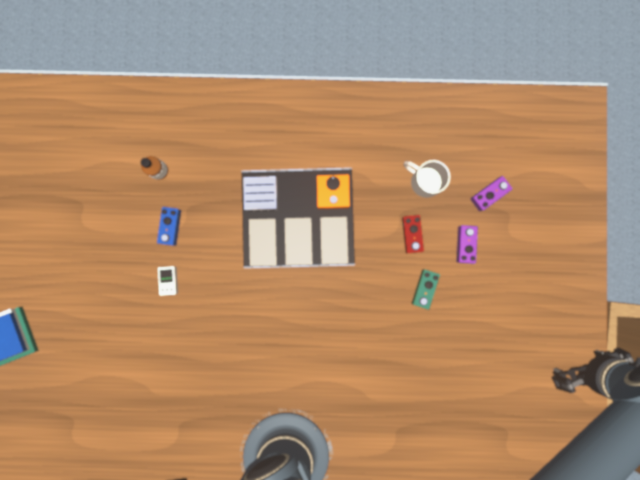

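View pics/scene0.png

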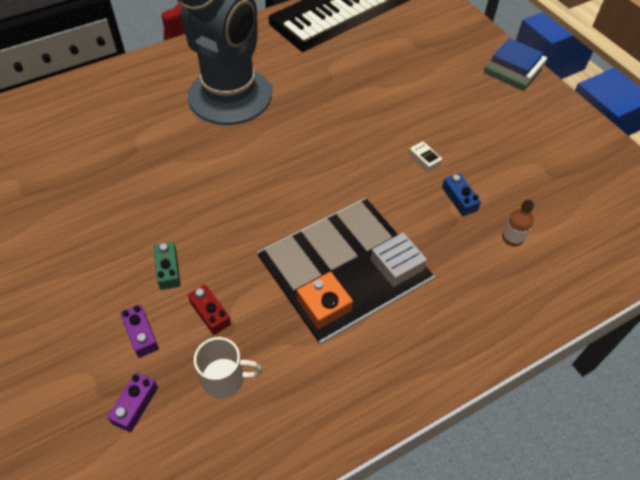

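```bash
cat > vis.py <<'E'
import cv2,numpy as np
def cast(f,uv,z):
    """pixels -> world points on plane height z"""
    uv=np.atleast_2d(uv).astype(float); d=np.c_[(uv[:,0]-f["cx"])/f["fx"],(uv[:,1]-f["cy"])/f["fy"],np.ones(len(uv))]
    d=d@f["R"]; o=-f["R"].T@f["t"]
    return o+d*((z-o[2])/d[:,2])[:,None]
def height(f):
    v,u=np.mgrid[:480,:640]; r=f["range_z"]
    P=np.stack([(u-f["cx"])/f["fx"]*r,(v-f["cy"])/f["fy"]*r,r],-1)-f["t"]
    return P@f["R"]
HUE={"red":((0,140,60),(6,255,255)),"green":((60,80,40),(90,255,255)),"blue":((105,120,60),(125,255,255)),
 "purple":((130,80,60),(160,255,255)),"orange":((9,200,200),(22,255,255)),"white":((0,0,200),(179,40,255)),"pale":((10,15,150),(35,80,235))}
def mask(f,name):
    m=cv2.inRange(cv2.cvtColor(f["image"],cv2.COLOR_RGB2HSV),*map(np.array,HUE[name]))
    if name=="red": m|=cv2.inRange(cv2.cvtColor(f["image"],cv2.COLOR_RGB2HSV),np.array((172,140,60)),np.array((179,255,255)))
    return m
def rect(P):
    (c,s,a)=cv2.minAreaRect((P[:,:2]*1000).astype(np.float32))
    if s[0]<s[1]: s=s[::-1]; a+=90
    a=(a+90)%180-90
    return np.array(c)/1000,s,a
def blobs(f,name,zlo,zhi,ztop,amin=60):
    H=height(f)[:,:,2]; m=mask(f,name)*((H>zlo)&(H<zhi)).astype(np.uint8)
    cs,_=cv2.findContours(m,cv2.RETR_EXTERNAL,cv2.CHAIN_APPROX_NONE); out=[]
    for c in cs:
        if cv2.contourArea(c)<amin: continue
        px=c[:,0,:]; r=rect(cast(f,px,ztop)); hh=H[m.astype(bool)&(cv2.drawContours(np.zeros_like(m),[c],-1,1,-1)>0)]
        out.append((px.mean(0).round(),r[0].round(4),np.round(r[1],1),round(r[2],1),round(float(np.median(hh)),4)))
    return out
E
python3 - <<'E'
from vis import *
for n in("top","scene"):
    f=dict(np.load(f"{n}0.npz"))
    for c,a in {"red":(.025,.045,.036),"green":(.025,.045,.036),"blue":(.025,.045,.036),"purple":(.025,.045,.036),"orange":(.045,.06,.055),"white":(.018,.034,.026),"pale":(.005,.025,.015)}.items():
        for b in blobs(f,c,*a): print(n,c,*b)
f=np.load("top0.npz")["image"][:,:,::-1]
a=cv2.resize(f[160:320,140:260],None,fx=3,fy=3,interpolation=2)
b=cv2.resize(f[160:320,395:515],None,fx=3,fy=3,interpolation=2)
cv2.imwrite("pics/crop.png",np.hstack([a,b]))
E
```

```text
top red [413. 232.] [ 0.5613 -0.3027] [90.6 42.7] 7.4 0.0374
top green [425. 289.] [ 0.4254 -0.3373] [84.3 37.8] -16.7 0.0373
top blue [168. 225.] [0.5651 0.3048] [87.2 40.3] -6.4 0.037
top purple [468. 245.] [ 0.5389 -0.4373] [89.5 44.5] 0.7 0.0373
top purple [492. 193.] [ 0.6678 -0.4966] [95.1 41.1] -52.4 0.0377
top white [167. 280.] [0.4299 0.3057] [68.7 42.3] 5.9 0.0266
top white [328. 226.] [ 0.5753 -0.0963] [42.5 40.1] -88.5 0.0197
top pale [262. 242.] [0.5314 0.071 ] [121.   67.9] 1.8 0.0168
top pale [298. 242.] [ 0.534  -0.0183] [124.6  68.9] 3.3 0.017
top pale [334. 240.] [ 0.5411 -0.1081] [119.9  69.2] 3.0 0.0169
scene red [207. 305.] [ 0.5627 -0.3057] [97.  43.5] 6.8 0.0364
scene green [165. 264.] [ 0.4289 -0.3392] [96.7 39.4] -16.5 0.0362
scene blue [462. 191.] [0.5691 0.3022] [92.3 41.3] -6.1 0.0352
scene purple [131. 399.] [ 0.6679 -0.4996] [94.1 42.5] -52.5 0.0367
scene purple [137. 325.] [ 0.5393 -0.4401] [93.6 41.1] -2.4 0.0367
scene white [420. 148.] [0.411  0.3023] [36.7 26.9] -78.3 0.0259
scene pale [291. 261.] [ 0.5357 -0.1102] [117.4  63.8] 1.9 0.0158
scene pale [327. 242.] [ 0.5318 -0.0191] [115.8  66.6] 2.8 0.0157
scene pale [362. 224.] [0.5273 0.0724] [115.7  64.1] 2.8 0.0154
```

View pics/crop.png

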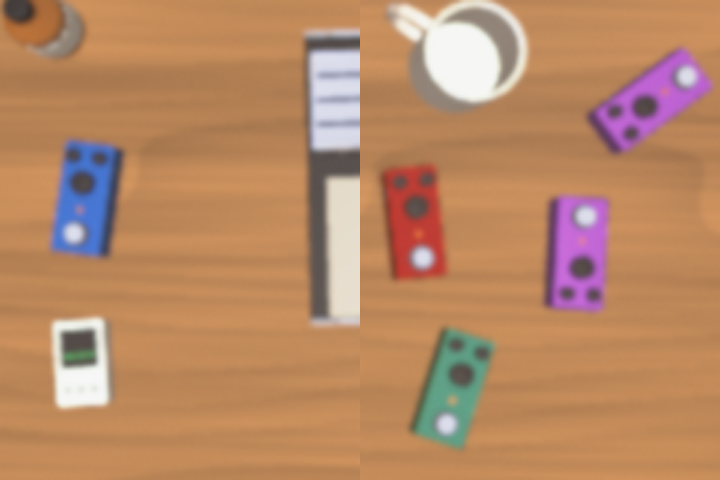

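The only red pedal is at top pixel (413,232). The two purple ones at (468,245) and (491,193) are look-alikes and not meant. Green is at (425,289), blue at (168,225), the tuner at (167,280). All footswitches (white dots) point towards the robot, so every turn is small. The supply is on the left (+y) and the looper on the right.

```bash
python3 - <<'E'
from plant import robot
from vis import *
def snap(k,p,yaw):
    robot.goto(p,[np.pi,0,np.radians(yaw)])
    f=robot.grab_frame("wrist"); np.savez(k+".npz",**f); s=robot.sense(); print(k,s["t"],s["tcp_pos"],s["tcp_rot"],s["joint_pos"].round(2)); print(-f["R"].T@f["t"]-s["tcp_pos"],f["fx"]); return f["image"][:,:,::-1]
a=snap("w_red",[0.562,-0.304,0.25],7.1)
b=snap("w_board",[0.53,-0.018,0.30],2.8)
cv2.imwrite("pics/w1.png",cv2.resize(np.hstack([a,b]),(800,300)))
E
```

```text
w_red 1.675 [ 0.56104238 -0.30590534  0.2499268 ] [3.14083790e+00 6.16160885e-04 1.21090211e-01] [ 0.51  0.41 -0.11  1.61  0.05  1.13 -1.06]
[0.06848401 0.00952938 0.13272403] 426.02409314613044
w_board 2.85 [ 0.5302616  -0.02011446  0.29964846] [3.14095672e+00 4.48564668e-04 4.55637391e-02] [ 0.14  0.2  -0.22  1.79  0.05  1.16 -1.61]
[0.06875243 0.00434729 0.13289568] 426.02409314613044
```

View pics/w1.png

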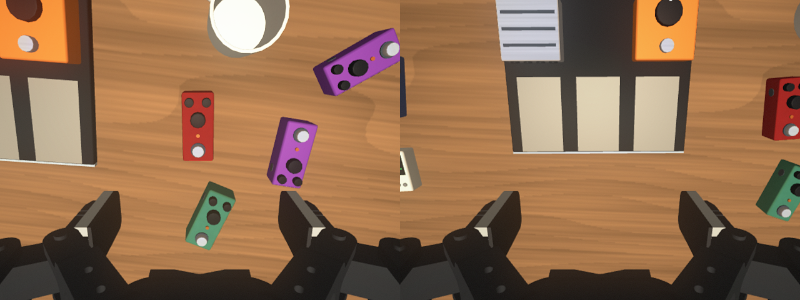

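Wrist view: red pedal (left half, at 198,126) upright in view; all three patches are clear (right half, 542/598/656,114) with the supply at upper left and the looper at upper right. Measuring from these.

```bash
python3 - <<'E'
from vis import *
for n in("w_red","w_board"):
    f=dict(np.load(n+".npz"))
    for c,a in {"red":(.025,.045,.036),"green":(.025,.045,.036),"pale":(.005,.025,.015),"orange":(.042,.062,.055)}.items():
        for b in blobs(f,c,*a,amin=400): print(n,c,*b)
H=height(f); m=((H[:,:,2]>.048)&(H[:,:,2]<.062)&(np.arange(480)[:,None]<150)&(np.arange(640)[None]<280)).astype(np.uint8)
cs,_=cv2.findContours(m,cv2.RETR_EXTERNAL,cv2.CHAIN_APPROX_NONE)
for c in cs:
    if cv2.contourArea(c)>400: print("supply",cv2.boundingRect(c),rect(cast(f,c[:,0,:],.055)))
f=dict(np.load("top0.npz")); H=height(f); m=((H[:,:,2]>.048)&(H[:,:,2]<.064)).astype(np.uint8)
cs,_=cv2.findContours(m,cv2.RETR_EXTERNAL,cv2.CHAIN_APPROX_NONE)
for c in cs:
    if cv2.contourArea(c)>400: print("top",cv2.boundingRect(c),rect(cast(f,c[:,0,:],.055)))
E
```

```text
w_red red [316. 201.] [ 0.5598 -0.3024] [91.9 41.2] 7.4 0.0372
w_red green [336. 354.] [ 0.423  -0.3363] [90.6 40.2] -16.8 0.0372
w_red pale [ 89. 192.] [ 0.5381 -0.1053] [118.2  66.3] 2.9 0.0171
w_red pale [ 11. 191.] [ 0.5338 -0.0417] [119.8  26.7] -4.6 0.0171
w_board red [617. 174.] [ 0.5589 -0.2962] [93.1 46. ] 8.9 0.0366
w_board green [616. 308.] [ 0.4254 -0.3311] [92.2 50.7] -16.0 0.0366
w_board pale [317. 181.] [ 0.5337 -0.0163] [117.6  66.5] 2.9 0.0169
w_board pale [225. 181.] [0.5294 0.0739] [117.6  66.3] 2.9 0.017
w_board pale [409. 181.] [ 0.5388 -0.1066] [117.5  66.3] 2.8 0.0168
supply (153, 0, 105, 99) (array([0.64610242, 0.07875114]), (80.83954620361328, 74.15965270996094), -87.32171487808228)
top (0, 312, 26, 48) (array([0.28902255, 0.68424585]), (104.00093078613281, 65.65040588378906), 22.786212921142578)
top (243, 176, 34, 33) (array([0.65251855, 0.07799281]), (81.15180969238281, 79.15050506591797), -88.29942226409912)
top (316, 174, 34, 34) (array([ 0.66136865, -0.10122534]), (80.39228820800781, 79.25724792480469), 3.697557210922241)
```

```bash
cat > act.py <<'E'
from plant import robot
from vis import *
def o(yaw): return [np.pi,0,np.radians(yaw)]
def say(k):
    s=robot.sense(); print(k,round(s["t"],2),s["tcp_pos"].round(4),np.degrees(s["tcp_rot"][2]).round(2),"op",round(s["opening"],3),"gf",round(s["gripper_force"],1),"wf",s["wrist_force"].round(1)); return s
def pick(x,y,yaw,z=.014,up=.2):
    robot.grip(1.0)
    robot.goto([x,y,.12],o(yaw)); robot.move_straight([x,y,z],vel=.12)
    robot.sleep(.2); say("down"); robot.grip(0.0,strength=50); say("gripped")
    robot.move_straight([x,y,up],vel=.2); robot.sleep(.3); return say("lifted")
def snap(k):
    f=robot.grab_frame("wrist"); np.savez(k+".npz",**f); cv2.imwrite(f"pics/{k}.png",f["image"][:,:,::-1]); return f
E
python3 - <<'E'
from act import *
robot.goto([.560,-.303,.2],o(7.3))
s=pick(.560,-.303,7.3)
f=snap("held_red")
for b in blobs(f,"red",s["tcp_pos"][2]+.005,s["tcp_pos"][2]+.04,s["tcp_pos"][2]-.014+.036,amin=400): print(*b)
E
```

```text
down 5.88 [ 0.5605 -0.3033  0.0148] 7.3 op 1.004 gf 0.0 wf [ 0.5  0.3 -0.7]
gripped 6.35 [ 0.5603 -0.3032  0.0143] 7.29 op 0.484 gf 52.9 wf [ 0.  -0.6  1.8]
lifted 7.73 [ 0.5597 -0.3029  0.1991] 7.3 op 0.486 gf 52.3 wf [-0.7  0.5 -3.3]
[319. 313.] [ 0.5709 -0.3004] [74.6 41.3] 7.4 0.2219
```

View pics/held_red.png

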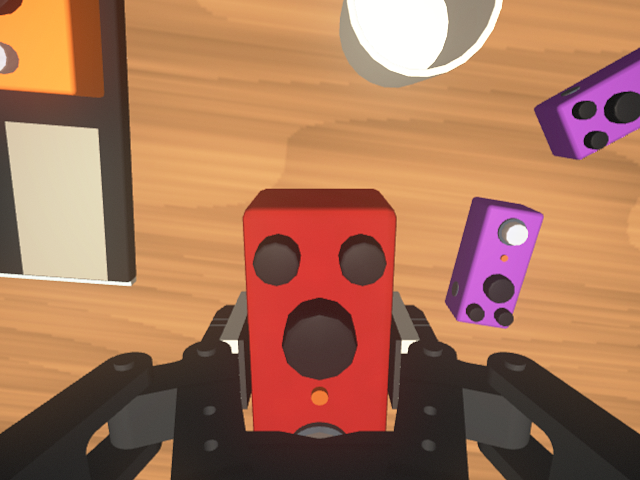

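Red is held square between the pads: its rear top edge spans columns 245–395 at row 208. I'll use that edge to get its offset in the hand, then place it over the right... left (supply) patch.

```bash
cat >> act.py <<'E'
def held(k,name,s,half=.0465,h=.036,zg=.0143):
    """held thing in tool frame: (along offset, sideways) from its rear top edge"""
    f=dict(np.load(k+".npz")); m=mask(f,name); hsv=cv2.cvtColor(f["image"],cv2.COLOR_RGB2HSV)[:,:,2]
    col=[c for c in range(275,366,5)]; g=[]
    for c in col:
        v=cv2.GaussianBlur(hsv[:,c:c+1].astype(np.float32),(1,5),0)[150:260,0]; d=np.diff(v); g.append(150+np.argmax(d)+.5)
    row=np.median(g)
    zt=s["tcp_pos"][2]-zg+h
    m2=np.where(m[int(row)+25]>0)[0]; m2=m2[(m2>200)&(m2<440)]
    P=cast(f,[[(m2[0]+m2[-1])/2,row],[m2[0],row+25],[m2[-1],row+25]],zt)-s["tcp_pos"]
    a=s["tcp_rot"][2]; R=np.array([[np.cos(a),np.sin(a)],[-np.sin(a),np.cos(a)]]); Q=(R@P[:,:2].T).T
    print("edge row",row,"along",(Q[0,0]-half).round(4),"side",((Q[1,1]+Q[2,1])/2).round(4),"width",(Q[1,1]-Q[2,1]).round(4))
E
python3 - <<'E'
from act import *
held("held_red","red",robot.sense())
E
```

```text
edge row 208.5 along -0.0013 side 0.0011 width 0.0405
```

```bash
cat >> act.py <<'E'
def place(x,y,yaw,ztcp,opn=.75):
    robot.goto([x,y,ztcp+.06],o(yaw)); robot.move_straight([x,y,ztcp+.006],vel=.1); robot.sleep(.2)
    hit=robot.move_straight([x,y,ztcp-.002],vel=.015,contact_N=3); s=say(f"placed {hit}")
    robot.grip(opn); robot.sleep(.2); p=robot.sense()["tcp_pos"]
    robot.move_straight([p[0],p[1],ztcp+.09],vel=.15); say("up")
E
python3 - <<'E'
from act import *
robot.goto([.545,-.1,.2],o(4))
place(.5291,.0723,2.85,.0293)
robot.goto([.5,-.018,.28],o(2.85)); robot.sleep(.2); say("look")
f=snap("red_placed")
for c,a in {"red":(.04,.06,.051),"pale":(.005,.025,.015)}.items():
    for b in blobs(f,c,*a,amin=400): print(c,*b)
E
```

```text
placed True 10.78 [0.5292 0.0723 0.0292] 2.85 op 0.481 gf 53.1 wf [-0.8 -0.1  4.7]
up 12.08 [0.5273 0.0718 0.1187] 2.85 op 0.75 gf 0.0 wf [-0.1  0.8  0.1]
look 13.06 [ 0.4995 -0.017   0.2781] 2.96 op 0.75 gf 0.0 wf [ 0.4 -1.   0.4]
red [216. 156.] [0.5283 0.0719] [90.7 43.4] 2.9 0.0522
pale [421. 150.] [ 0.5388 -0.1066] [117.   66.5] 2.9 0.0168
pale [322. 150.] [ 0.534  -0.0163] [117.   66.5] 3.0 0.0169
pale [223. 150.] [0.5293 0.0739] [117.1  66.3] 2.9 0.017
```

View pics/red_placed.png

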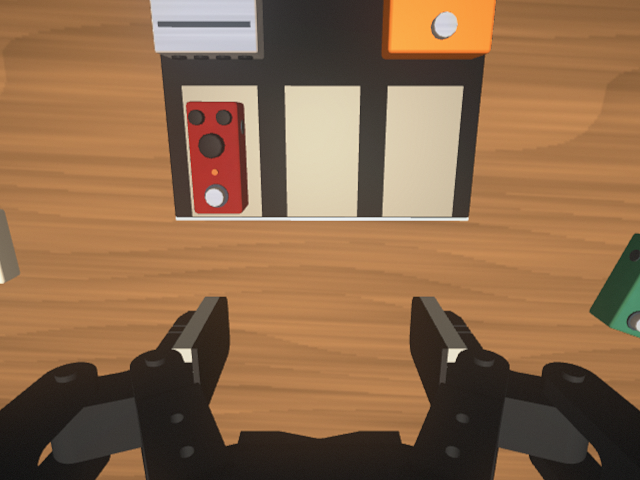

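Red stands on the left patch (row 101–213, columns 187–246 inside patch 183–260), square and within about 1 mm of centre. Next is green.

```bash
cat >> act.py <<'E'
def look(name,x,y,yaw,zr,back=.05,z=.25):
    a=np.radians(yaw); robot.goto([x-back*np.cos(a),y-back*np.sin(a),z],o(yaw)); robot.sleep(.2)
    f=robot.grab_frame("wrist"); B=[b for b in blobs(f,name,*zr,amin=400) if np.hypot(*(b[1]-[x,y]))<.03]
    print(name,*B); return B[0] if len(B)==1 else None
E
python3 - <<'E'
from act import *
robot.grip(1.0)
b=look("green",.4245,-.337,-16.7,(.025,.045,.036))
assert b and abs(b[2][0]-92)<4 and abs(b[2][1]-41)<3
s=pick(b[1][0],b[1][1]-.0007,b[3])
f=snap("held_green"); held("held_green","green",s)
E
```

```text
green (array([323., 140.]), array([ 0.4229, -0.3366]), array([90.4, 40.6]), -16.7, 0.0372)
down 17.02 [ 0.4233 -0.3376  0.0147] -16.7 op 0.999 gf 0.0 wf [-0.3 -0.3 -0.4]
gripped 17.5 [ 0.4231 -0.3375  0.0143] -16.7 op 0.484 gf 52.5 wf [-0.2 -0.2  2. ]
lifted 18.88 [ 0.4226 -0.3371  0.1993] -16.7 op 0.484 gf 51.8 wf [-0.4  0.6 -3.1]
edge row 204.5 along -0.0005 side 0.0008 width 0.0404
```

View pics/held_green.png

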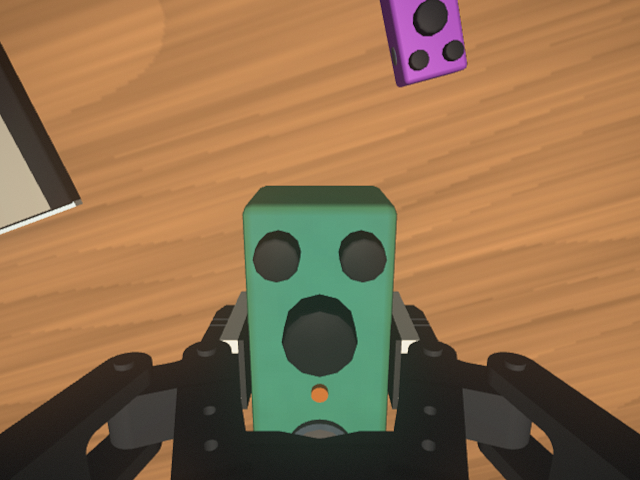

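Green is held square (rear edge at row 204.5). Next: place it, then pick blue and place that.

```bash
python3 - <<'E'
from act import *
robot.goto([.5,-.2,.2],o(-5))
place(.539,-.1071,2.85,.0293)
robot.goto([.53,.1,.2],o(2.85)); robot.grip(1.0)
b=look("blue",.567,.3035,-6.3,(.025,.045,.036))
assert b and abs(b[2][0]-92)<4 and abs(b[2][1]-41)<3
s=pick(b[1][0],b[1][1]-.0007,b[3])
f=snap("held_blue"); held("held_blue","blue",s)
E
```

```text
placed True 21.59 [ 0.5391 -0.1071  0.0293] 2.86 op 0.482 gf 52.6 wf [-0.8 -0.9  5.3]
up 22.9 [ 0.5371 -0.1069  0.1187] 2.86 op 0.751 gf 0.0 wf [-0.1  0.5  0.5]
blue (array([310., 143.]), array([0.5648, 0.3092]), array([90.6, 40.6]), -6.0, 0.0372)
down 27.32 [0.5653 0.3088 0.0148] -6.0 op 0.998 gf 0.0 wf [-0.6 -0.4  0.8]
gripped 27.79 [0.565  0.3085 0.0143] -6.0 op 0.486 gf 52.8 wf [-0.5 -0.4  2.6]
lifted 29.18 [0.5646 0.3083 0.1992] -6.0 op 0.485 gf 52.2 wf [-0.3 -1.5 -2.9]
edge row 205.5 along -0.0007 side 0.0009 width 0.0405
```

View pics/held_blue.png

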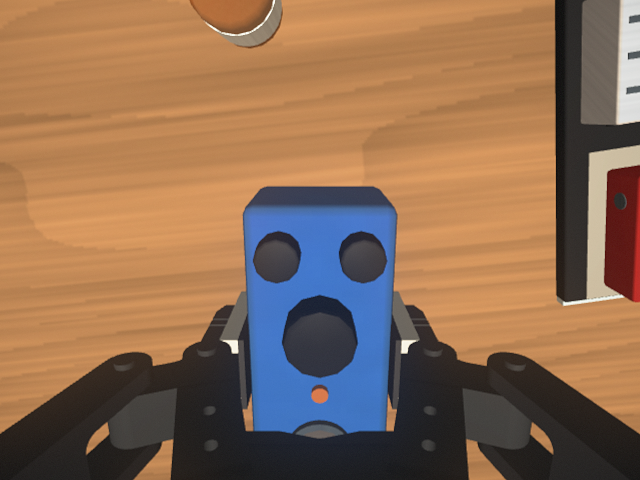

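Blue is held square (rear edge at row 205). Placing it on the middle patch and checking all three.

```bash
python3 - <<'E'
from act import *
robot.goto([.53,.15,.2],o(-3))
place(.534,-.0170,2.85,.0293)
robot.goto([.5,-.018,.28],o(2.85)); robot.sleep(.5); say("look")
f=snap("three")
for c,a in {"red":(.04,.06,.051),"blue":(.04,.06,.051),"green":(.04,.06,.051),"pale":(.005,.025,.015)}.items():
    for b in blobs(f,c,*a,amin=400): print(c,*b)
robot.goto([.58,.072,.30],o(2.85)); robot.sleep(.5); f=snap("supply")
H=height(f)[:,:,2]; m=((H>.05)&(H<.063)).astype(np.uint8)
cs,_=cv2.findContours(m,cv2.RETR_EXTERNAL,cv2.CHAIN_APPROX_NONE)
for c in cs:
    if cv2.contourArea(c)>400: print("box",cv2.boundingRect(c),rect(cast(f,c[:,0,:],.055)))
a=snap("three"+"b") if 0 else None
cv2.imwrite("pics/two.png",cv2.resize(np.hstack([cv2.imread("pics/three.png"),cv2.imread("pics/supply.png")]),(800,300)))
say("end")
E
```

```text
placed True 32.08 [ 0.5341 -0.0171  0.0292] 2.84 op 0.486 gf 53.0 wf [-0.9  0.1  4.2]
up 33.38 [ 0.5324 -0.0171  0.1187] 2.85 op 0.747 gf 0.0 wf [-0.8 -0.1 -1.2]
look 34.58 [ 0.5    -0.018   0.2796] 2.85 op 0.751 gf 0.0 wf [ 0.3  0.4 -0.3]
red [213. 153.] [0.5282 0.0717] [90.4 43.6] 2.9 0.0522
blue [320. 156.] [ 0.5339 -0.0158] [91. 41.] 2.9 0.0522
green [428. 151.] [ 0.5392 -0.1046] [90.9 42.2] 2.9 0.0521
pale [415. 149.] [ 0.5388 -0.1065] [117.6  66.5] 2.9 0.0168
pale [316. 132.] [ 0.5343 -0.0163] [117.6  66.5] 2.9 0.0169
pale [222. 151.] [0.5297 0.074 ] [117.6  66.5] 2.9 0.017
box (294, 201, 45, 94) (array([0.52959045, 0.07327507]), (90.7797622680664, 41.13105392456055), 3.3231735229492188)
box (387, 200, 50, 94) (array([ 0.53498706, -0.01481672]), (90.38249969482422, 41.254302978515625), 2.8620450496673584)
box (481, 199, 55, 94) (array([ 0.54042212, -0.10406622]), (90.54696655273438, 42.45632553100586), 2.3663418292999268)
box (474, 65, 106, 97) (array([ 0.65851025, -0.09865427]), (81.8507308959961, 78.55250549316406), -87.14237594604492)
box (268, 65, 96, 98) (array([0.64920294, 0.07940755]), (79.84415435791016, 79.45314025878906), -87.14230585098267)
box (0, 0, 27, 58) (array([0.70236035, 0.3265957 ]), (44.53400802612305, 19.695680618286133), -13.142127990722656)
end 35.74 [0.5799 0.0718 0.3001] 2.83 op 0.748 gf 0.0 wf [0.9 0.2 0.1]
```

View pics/two.png

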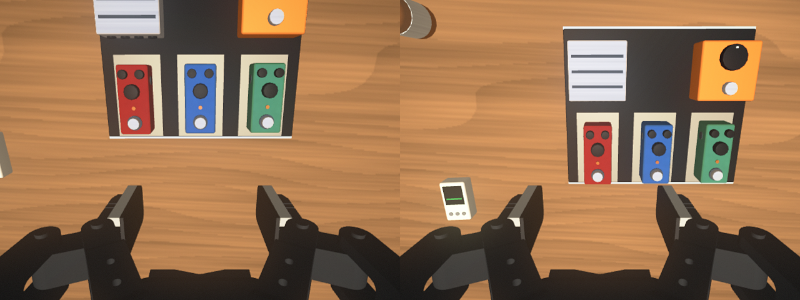

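All three stand on their patches, within about 1 mm and square. Display-up tuner is at (455,200) in the right half; supply top at (597,71). Now the tuner.

```bash
python3 - <<'E'
from act import *
robot.goto([.45,.25,.25],o(5.9)); robot.grip(1.0)
b=look("white",.43,.306,5.9,(.015,.036,.026))
assert b and abs(b[2][0]-69)<4 and abs(b[2][1]-41)<3
s=pick(b[1][0],b[1][1]-.0007,b[3])
f=snap("held_tuner"); held("held_tuner","white",s,half=.035,h=.026)
E
```

```text
white (array([315., 142.]), array([0.4281, 0.3089]), array([67.3, 39.8]), 5.8, 0.0272)
down 39.74 [0.4285 0.3085 0.0147] 5.79 op 1.0 gf 0.0 wf [-0.5  0.5 -0.2]
gripped 40.22 [0.4283 0.3084 0.0143] 5.8 op 0.477 gf 52.4 wf [0.  0.3 4.3]
lifted 41.6 [0.4278 0.308  0.1993] 5.8 op 0.478 gf 51.8 wf [ 0.7  0.6 -0.8]
edge row 235.5 along -0.0 side 0.001 width 0.0396
```

View pics/held_tuner.png

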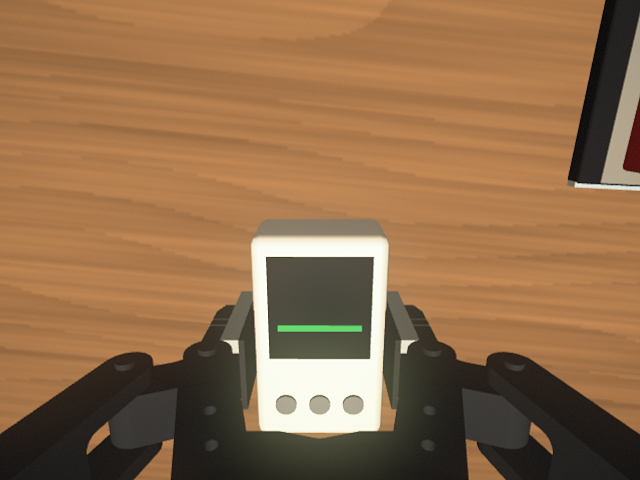

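Tuner is held square, display up (rear edge at row 235).

```bash
python3 - <<'E'
from act import *
robot.goto([.53,.2,.22],o(5)); robot.goto([.6488,.0789,.2],o(2.85))
place(.6488,.0789,2.85,.0693)
robot.goto([.56,.04,.32],o(2.85)); robot.sleep(.4); say("look")
f=snap("final")
for c,a in {"red":(.04,.06,.051),"blue":(.04,.06,.051),"green":(.04,.06,.051),"white":(.07,.095,.081)}.items():
    for b in blobs(f,c,*a,amin=400): print(c,*b)
H=height(f)[:,:,2]; m=((H>.05)&(H<.095)).astype(np.uint8)
cs,_=cv2.findContours(m,cv2.RETR_EXTERNAL,cv2.CHAIN_APPROX_NONE)
for c in cs:
    if cv2.contourArea(c)>3000: print("box",cv2.boundingRect(c),rect(cast(f,c[:,0,:],.055)))
E
```

```text
placed True 44.73 [0.6489 0.0789 0.0693] 2.85 op 0.481 gf 52.4 wf [-0.4  0.   4.3]
up 46.04 [0.6472 0.0785 0.1584] 2.85 op 0.748 gf 0.0 wf [ 1.3 -0.1 -0.3]
look 47.22 [0.5601 0.0401 0.3191] 2.86 op 0.749 gf 0.0 wf [-0.7 -0.5  0.1]
red [285. 219.] [0.529  0.0731] [90.6 41.4] 2.9 0.0522
blue [377. 218.] [ 0.5345 -0.0154] [90.4 40.5] 2.9 0.0522
green [471. 215.] [ 0.5396 -0.1052] [91.3 42.1] 2.9 0.052
white [278.  87.] [0.6482 0.0801] [69.3 41.1] 2.9 0.0822
box (262, 175, 45, 93) (array([0.52852191, 0.07271931]), (90.8447036743164, 41.200355529785156), 2.8951289653778076)
box (355, 173, 46, 93) (array([ 0.53497369, -0.01528781]), (90.61114501953125, 41.116180419921875), 2.84735369682312)
box (445, 172, 52, 94) (array([ 0.53992987, -0.10395757]), (91.50252532958984, 41.5513916015625), 2.8090720176696777)
box (436, 41, 100, 95) (array([ 0.65818042, -0.099155  ]), (80.80762481689453, 78.31500244140625), -87.09874749183655)
box (234, 40, 93, 96) (array([0.64953491, 0.07954143]), (79.54714965820312, 79.13538360595703), -87.09871482849121)
```

View pics/final.png

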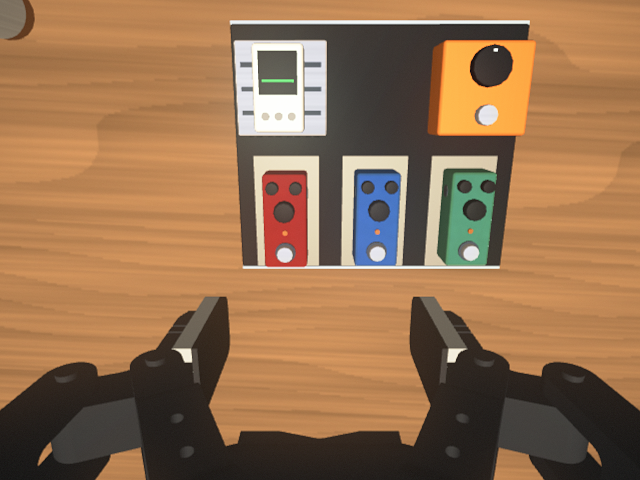

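Everything is in place. The tuner at (278,87) lies centred on the supply within about 1.5 mm. The pedals at (285,219), (377,218) and (471,215) are in line with the board, footswitches to the front.

```bash
python3 -c "
from plant import robot
print(robot.close_job())"
```

```text
the job is handed in; nothing more can be done
None
```

The job is handed in: red, blue and green stand on their patches and the tuner lies display up on the power supply, each within about 1.5 mm of centre by camera, finished at about 47 s of the 106 s limit.

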